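Put three glass moulds back on their own base plates

TASK

The three dark wooden glass moulds (round, square and oblong) are standing on the wrong pale wooden base plates; move them round so that each stands upright and centred on the base plate of its own outline, parking a mould on the empty steel sheet on the way. Set each mould down gently on its foot, never letting it drop, tip over or stand on another mould, and leave the red former, the tin and the brush where they are.

Things in the scene. Friction and masses are not known exactly. Their poses are not given: they have to be found in the camera images.
- round_mould_c (a point): centre of the loose round mould: upright dark wooden cylinder, 56 mm diameter, 64 mm tall, 26 mm bore from top to bottom, about 0.15 kg. The point is half-way up on its axis (32 mm above its foot); z is up along the axis. It starts on the square plate.
- square_mould_c (a point): centre of the loose square mould: upright dark wooden block, 56 x 56 mm, 64 mm tall, 26 mm bore from top to bottom, about 0.17 kg. The point is half-way up on its axis (32 mm above its foot); x and y are square to its sides, z is up. It starts on the oblong plate.
- oblong_mould_c (a point): centre of the loose oblong mould: upright dark wooden block, 86 mm along its x, 46 mm along its y, 64 mm tall, its four corners cut off at 45 degrees over 12 mm (the straight long sides are 62 mm long), 26 mm bore from top to bottom, about 0.2 kg. The point is half-way up on its axis (32 mm above its foot); z is up. It starts on the round plate.
- round_plate: round base plate: flat pale wooden disc, 100 mm diameter, 12 mm thick, fixed to the bench. Origin at the centre of its underside, on the bench top (z = 0); z up.
- square_plate: square base plate: flat pale wooden board, 96 x 96 mm, 12 mm thick, fixed to the bench. Origin at the centre of its underside, on the bench top (z = 0); x and y square to its sides, z up.
- oblong_plate: oblong base plate: flat pale wooden board, 130 mm along its x, 80 mm along its y, corners cut off at 45 degrees over 18 mm, 12 mm thick, fixed to the bench. Origin at the centre of its underside, on the bench top (z = 0); z up.
- sheet: parking spot, empty at the start: flat steel sheet, 110 x 110 mm, 4 mm thick, fixed to the bench. Origin at the centre of its underside, on the bench top (z = 0); z up.
- former: bystander: loose red wooden dome, 80 mm diameter at the foot, 80 mm tall. Origin at the centre of its foot.
- tin: bystander: loose plain metal tin, 60 mm diameter, 60 mm tall, standing. Origin at the centre of its foot.
- brush: bystander: loose brush lying on the bench beyond the plates, its length along its x. Origin at its underside, near the middle.
Mind the look-alikes: they are no part of the job. Leave any orange or yellow look-alike of the part that bears oblong_mould_c alone.

How it is judged:
By the outcome, as a careful person would: the job done as asked, in the order asked, and still so for the second after the job is handed in, with the robot touching nothing.
It also fails if it takes over 118 s, if anything falls off the work surface, if the arm or the gripper's body presses on something with over 40 N, if the wrist force passes 120 N, or if a joint passes its speed limit or range.

ROBOT

A 6-joint arm with a two-finger parallel gripper is mounted at the origin on the work surface. World frame = base frame: x ahead of the robot, y to its left, z up, the work surface at z = 0. Lengths are in m, angles in rad, forces in N, time in s.
With the tool pointing down it reaches from about 0.35 to 0.85 m from the base axis. Payload 8.1 kg.
Tool frame: the origin (TCP) lies at the very end of the fingers, on their centre line; the grasp point (between the pads) lies 19 mm behind it (robot.pinch_z is the distance from the TCP to the grasp point, in m); x points along the fingers, z is the direction in which the jaws open and shut, and the axes are right-handed (so a half turn about x gives the same grasp; the last joint's range is limited). The gripper opens to 93 mm and grips with 3 to 60 N. Pads are 15 mm wide; open, the fingers measure 128 mm over their backs; the gripper's body (75 mm by 188 mm) begins 65 mm behind the grasp point.
Start: joints at [-0.085, 0.13, 1.488, -0, 1.523, -0.085], TCP at [0.6, 0, 0.219] pointing down, gripper open.
Joint ranges: [-2.96, 2.96], [-0.89, 2.26], [0.02, 2.5], [-1.34, 4.48], [0, 2.73], [-2.66, 2.66]. Speed limits (rad/s): [2.39, 2.39, 2.79, 3.14, 3.14, 3.14].

INTERFACE

Orientations are given as a rotation vector (axis times angle).
In Python, from plant import robot, optics, ticket gives the robot as it stands.
- The arm moves only by the tool jog_arm, never from a script. Its argument "targets" is a list of rows, each a list of 7 numbers: the shift along the tool's x, y, z in cm, then the turn, a rotation vector about the tool's x, y, z in degrees, then the closure, from 0 (fully open) to 1 (shut). In form: [[dx, dy, dz, ax, ay, az, grip], ...]. A call has 1 to 5 rows; each row is the pose to reach, as a shift and turn from the pose measured when the call began, along the tool's axes at that moment; what a row does not reach only later rows make up. A row lasts 1/8 s, in which the tool goes at most 62.5 mm and 10.7 degrees, less where a joint would pass 70% of its speed; a pose out of reach is approached as far as the arm can. A call with a gripper value outside its range is refused whole. The fingers move at their own pace and stop on an object; "squeeze" is the grip in N (left out, the last holds). Time passes only in rows, so rows that repeat a pose let the fingers close. It gives the time, the measured TCP pose, the force and the opening at its end, in the units of the state.
- robot.read_state(): the state, without advancing time (a new reading comes with each control period).
- optics.read_camera(name): name is "scene" or "side" or "wrist"; returns a dict with "frame" (480x640x3 uint8, red, green, blue), "vertical_fov" (degrees; the focal length in pixels is half the picture's height over the tangent of half this angle, whatever the lens; pixels are square), "cx", "cy" (the principal point, pixels), "R" (3x3) and "t" (3): a world point X has camera coordinates R X + t. Camera axes: x right, y down, z forward; pixel columns grow to the right and rows downward; lengths in m; the calibration is good to about 2 mm. A picture is of the moment at which its call begins. There is no depth.
- ticket.close_job(): hands the job in, once; it reports no verdict.
The state is a dict: "t": time; "q": joint angles; "dq": joint speeds; "joint_torque": joint torques, N m; "tool_pos": TCP position; "orientation": TCP orientation; "force": force on the tool from outside, world axes, zero at the start; "wrist_torque": the same for the moment, N m; "opening": finger opening in m.
Only numpy, scipy, OpenCV 4.12 (cv2) and the standard library are available. Lean on these libraries where they do the work, as an engineer would, in place of code of your own. Each camera call takes 0.05 s, during which the arm holds its last target.

## Working session

There is one attempt and no reset: what is moved stays moved. The work goes in short steps, Python scripts to look and compute and a tool call to move; the robot and the scene stay as the last step left them, time stands still between calls to the robot, and variables do not carry over. Pictures are saved under pics/ and viewed, and the job is handed in when it is done.

Besides the shell and the picture viewer there is one more tool, called after "Request:" in YAML: its name, and indented under it one key for each argument. jog_arm: Moves the arm, as the interface text tells. Its arguments: {"type":"object","properties":{"targets":{"type":"array"},"squeeze":{"type":"number"}},"required":["targets"]}

```bash
ls; mkdir -p pics; python3 - <<'E'
from plant import robot, optics
import cv2
print(robot.read_state())
for n in ["scene","side","wrist"]:
    c=optics.read_camera(n); cv2.imwrite(f"pics/{n}0.png",c["frame"][:,:,::-1])
    print(n,c["vertical_fov"],c["cx"],c["cy"],c["R"],c["t"])
E
```

```text
pics
{'t': 0.0, 'q': array([-8.53957120e-02,  1.31145032e-01,  1.48928918e+00, -1.01359790e-05,
        1.52301243e+00, -8.54127138e-02]), 'dq': array([ 5.64306629e-05, -1.26993134e-03, -4.16732524e-04,  3.36133987e-04,
        9.11198192e-04, -1.41481475e-03]), 'joint_torque': array([-1.61290725e-03, -5.59853125e+01, -4.91755986e+01,  7.67333270e-02,
        3.59135563e-02, -2.97389461e-04]), 'tool_pos': array([5.99419449e-01, 7.07770017e-05, 2.17591662e-01]), 'orientation': array([1.02570582e-04, 1.57264442e+00, 1.30059084e-04]), 'force': array([ 0.69004786,  0.31092856, -0.06793965]), 'wrist_torque': array([-0.00031631,  0.01860214, -0.00530192]), 'opening': 0.09285932606282518}
scene 43.15245057625958 315.37046200377085 231.2933245697903 [[-0.10510366  0.99445485  0.00357405]
 [ 0.84330758  0.09103256 -0.52966536]
 [-0.52705364 -0.05265575 -0.84819917]] [-0.01997978 -0.46706825  1.77000041]
side 43.557552395145805 324.81458095212713 230.06603721931663 [[-0.9361906  -0.35088704 -0.02062633]
 [-0.21460154  0.6170751  -0.75707629]
 [ 0.27837625 -0.70434126 -0.6530008 ]] [0.57003522 0.11376941 1.2470475 ]
wrist 66.12780069911376 323.00877001592727 235.89097368404566 [[ 9.99999867e-01 -5.07073641e-04 -9.86877901e-05]
 [-4.68697863e-04 -9.70915683e-01  2.39421212e-01]
 [-2.17221709e-04 -2.39421134e-01 -9.70915791e-01]] [-0.59903885 -0.02849317  0.388776  ]
```

View pics/scene0.png

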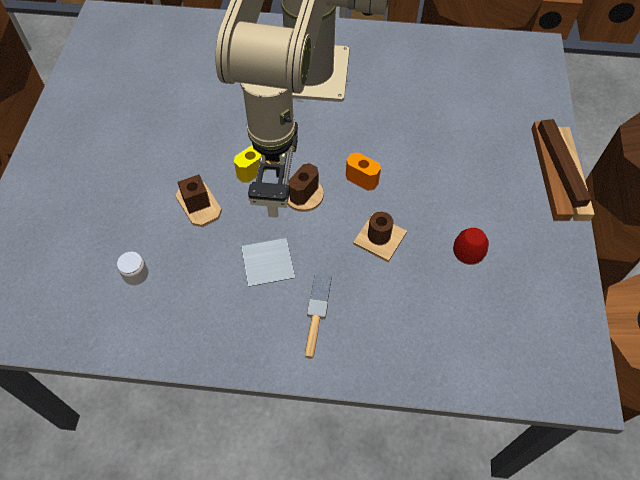

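View pics/side0.png

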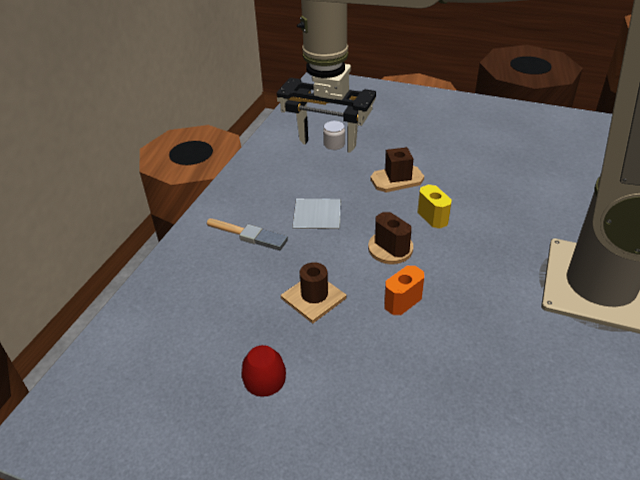

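View pics/wrist0.png

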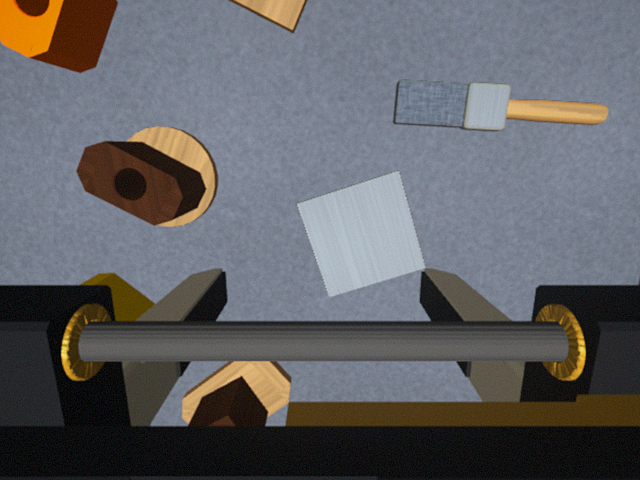

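```bash
cat > h.py <<'E'
import numpy as np, cv2
from plant import robot, optics
def cam(n):
    c=optics.read_camera(n); c["f"]=240/np.tan(np.radians(c["vertical_fov"])/2); return c
def ray(c,uv,z):
    u=np.atleast_2d(np.array(uv,float)); R=np.array(c["R"]);t=np.array(c["t"])
    d=np.c_[(u[:,0]-c["cx"])/c["f"],(u[:,1]-c["cy"])/c["f"],np.ones(len(u))]@R
    o=-R.T@t
    return o+d*((z-o[2])/d[:,2])[:,None]
def proj(c,X):
    p=np.atleast_2d(X)@np.array(c["R"]).T+np.array(c["t"])
    return np.c_[c["cx"]+c["f"]*p[:,0]/p[:,2],c["cy"]+c["f"]*p[:,1]/p[:,2]]
E
python3 - <<'E'
from h import *
np.set_printoptions(precision=4,suppress=True)
c=cam("scene"); s=cam("side"); w=cam("wrist")
for n,p,z in [("sqbore",(195,181),.076),("oblbore",(304,176),.076),("roundbore",(381,219),.076),("sheet",(268,262),.004),("former",(471,246),.04),("tin",(130,264),.06),("orange",(364,160),.064),("yellow",(249,154),.064)]:
    print(n,ray(c,p,z)[0])
for n,p,z in [("sqbore",(399,154),.076),("oblbore",(393,220),.076),("roundbore",(314,270),.076),("sheet",(317,214),.004),("orange",(405,279),.064),("yellow",(435,195),.064)]:
    print("side",n,ray(s,p,z)[0])
print("w",ray(w,(130,184),.076), ray(w,(361,234),.004))
# enlarge crop of moulds
im=c["frame"][140:290,160:420,::-1]
cv2.imwrite("pics/crop1.png",cv2.resize(im,None,fx=3,fy=3,interpolation=cv2.INTER_CUBIC))
E
```

```text
sqbore [ 0.4817 -0.2211  0.076 ]
oblbore [0.4384 0.0384 0.076 ]
roundbore [0.5429 0.2302 0.076 ]
sheet [ 0.6446 -0.0239  0.004 ]
former [0.5716 0.4443 0.04  ]
tin [ 0.7133 -0.3225  0.06  ]
orange [0.3636 0.1803 0.064 ]
yellow [ 0.3756 -0.108   0.064 ]
side sqbore [ 0.4947 -0.2257  0.076 ]
side oblbore [0.4396 0.0264 0.076 ]
side roundbore [0.5452 0.2266 0.076 ]
side sheet [ 0.6364 -0.0204  0.004 ]
side orange [0.3716 0.1795 0.064 ]
side yellow [ 0.3759 -0.1061  0.064 ]
w [[0.4386 0.0336 0.076 ]] [[ 0.6398 -0.0268  0.004 ]]
```

View pics/crop1.png

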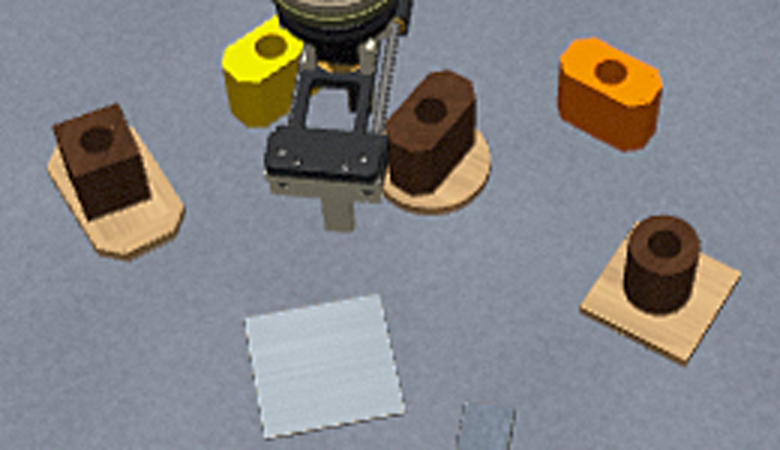

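Request:
jog_arm:
  targets:
    - [0,5,-1.5,0,0,0,0]
    - [0,10,-3,0,0,0,0]
    - [0,15,-4.5,0,0,0,0]
    - [0,20,-6,0,0,0,0]
    - [0,20,-6,0,0,0,0]

```text
t: 0.92
tool_pos: [0.5385, 0.2033, 0.2184]
orientation: [-0.003, 1.572, 0.004]
force: [0.0, -0.4, -0.9]
opening: 0.0934
```

```bash
python3 - <<'E'
from h import *
import pickle
c=cam("wrist"); pickle.dump(c,open("w1.pkl","wb")); cv2.imwrite("pics/w1.png",c["frame"][:,:,::-1]); print(robot.read_state()["tool_pos"])
E
```

```text
[0.5392375  0.20143983 0.21829213]
```

View pics/w1.png

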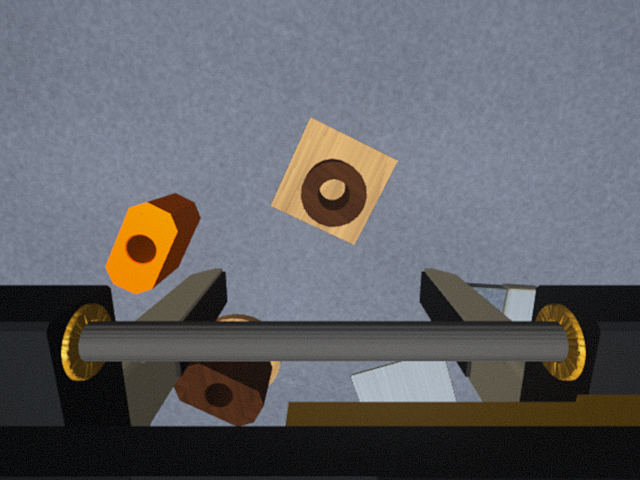

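```bash
cat >> h.py <<'E'
def wood_masks(c):
    hsv=cv2.cvtColor(np.ascontiguousarray(c["frame"]),cv2.COLOR_RGB2HSV)
    H,S,V=hsv[...,0],hsv[...,1],hsv[...,2]
    pale=((H<28)&(S>60)&(S<180)&(V>130)).astype(np.uint8)*255
    dark=((H<25)&(S>70)&(V<=120)).astype(np.uint8)*255
    return pale,dark
def blobs(m,amin=300):
    cs,_=cv2.findContours(m,cv2.RETR_EXTERNAL,cv2.CHAIN_APPROX_NONE)
    return [k for k in cs if cv2.contourArea(k)>amin]
def circfit(P):
    A=np.c_[2*P[:,:2],np.ones(len(P))]; s=np.linalg.lstsq(A,(P[:,:2]**2).sum(1),rcond=None)[0]
    return s[:2],np.sqrt(s[2]+s[0]**2+s[1]**2)
E
python3 - <<'E'
from h import *
import pickle
np.set_printoptions(precision=4,suppress=True)
c=pickle.load(open("w1.pkl","rb"))
c["frame"]=c["frame"].copy(); c["frame"][265:]=0
pale,dark=wood_masks(c)
for k in blobs(pale):
    r=cv2.minAreaRect(ray(c,k[:,0]+0.0,.012)[:,:2].astype(np.float32)*1000); print("pale",r, cv2.boxPoints(r).tolist())
for k in blobs(dark):
    P=ray(c,k[:,0],.076); print("dark",cv2.boundingRect(k),circfit(P), len(P))
    ctr,r=circfit(P); e=np.hypot(*(P[:,:2]-ctr).T); print(e.min(),e.max())
E
```

```text
pale ((548.0604858398438, 231.1074981689453), (96.27873992919922, 96.267578125), 64.65025329589844) [[483.950927734375, 208.21153259277344], [570.948974609375, 166.9952850341797], [612.1700439453125, 254.0034637451172], [525.1719970703125, 295.2197265625]]
dark (127, 236, 29, 27) (array([0.3798, 0.1803]), np.float64(0.011752392422931704)) 75
0.01118240148958213 0.012309612497376117
dark (149, 193, 51, 72) (array([0.4073, 0.1987]), np.float64(0.02415679432145422)) 194
0.005581861803183369 0.03355185899915184
dark (301, 159, 65, 68) (array([0.5466, 0.229 ]), np.float64(0.027287269931288775)) 184
0.026176990594425405 0.02860587110684857
```

Request:
jog_arm:
  targets:
    - [0,-5,0,0,0,0,0]
    - [0,-10,-0.5,0,0,0,0]
    - [0,-15,-1,0,0,0,0]
    - [0,-20,-1,0,0,0,0]
    - [0,-20,-1,0,0,0,0]

```text
t: 1.6
tool_pos: [0.5298, -0.0032, 0.2184]
orientation: [0.001, 1.571, -0.003]
force: [0.1, 0.5, 0.1]
opening: 0.0934
```

```bash
python3 - <<'E'
from h import *
import pickle
c=cam("wrist"); pickle.dump(c,open("w2.pkl","wb")); cv2.imwrite("pics/w2.png",c["frame"][:,:,::-1]); print(robot.read_state()["tool_pos"])
E
```

```text
[ 0.52985108 -0.00129574  0.21839674]
```

View pics/w2.png

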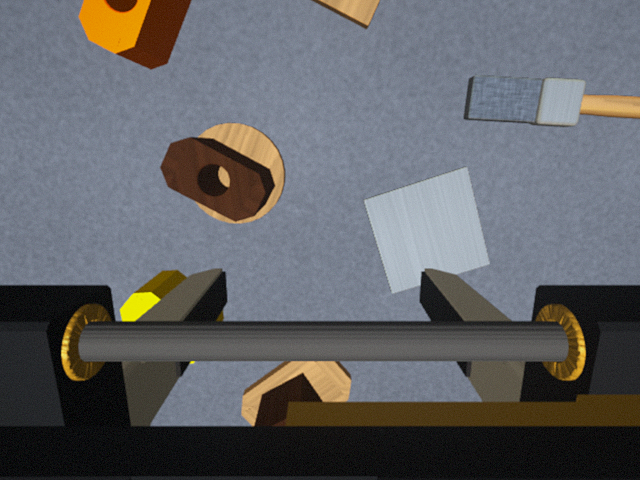

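Request:
jog_arm:
  targets:
    - [0,-5,0,0,0,0,0]
    - [0,-10,-1,0,0,0,0]
    - [0,-15,-2,0,0,0,0]
    - [0,-20,-3,0,0,0,0]
    - [0,-24,-3,0,0,0,0]

```text
t: 2.28
tool_pos: [0.4991, -0.2427, 0.2186]
orientation: [0.001, 1.571, -0.002]
force: [0.5, 0.1, 0.9]
opening: 0.0929
```

```bash
python3 - <<'E'
from h import *
import pickle
c=cam("wrist"); pickle.dump(c,open("w3.pkl","wb")); cv2.imwrite("pics/w3.png",c["frame"][:,:,::-1]); print(robot.read_state()["tool_pos"],robot.read_state()["dq"])
E
```

```text
[ 0.49875272 -0.24675122  0.21842201] [ 0.05754604 -0.01992574  0.02585319  0.00967016 -0.00032879  0.09391902]
```

View pics/w3.png

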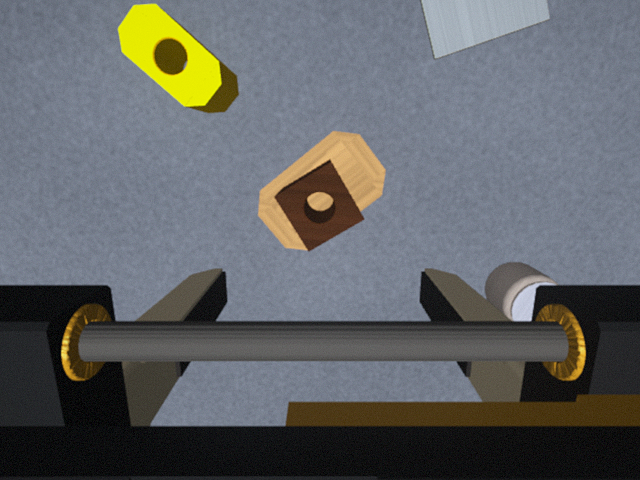

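```bash
python3 - <<'E'
from h import *
import pickle
np.set_printoptions(precision=4,suppress=True)
# w3
c=cam("wrist"); pickle.dump(c,open("w3b.pkl","wb")); print(robot.read_state()["tool_pos"])
c["frame"]=c["frame"].copy(); c["frame"][265:]=0
pale,dark=wood_masks(c)
for k in blobs(pale):
    r=cv2.minAreaRect(ray(c,k[:,0],.012)[:,:2].astype(np.float32)*1000); print("w3 pale",cv2.boundingRect(k),r)
for k in blobs(dark):
    r=cv2.minAreaRect(ray(c,k[:,0],.076)[:,:2].astype(np.float32)*1000); print("w3 dark",cv2.boundingRect(k),r)
c=pickle.load(open("w2.pkl","rb")); c["frame"]=c["frame"].copy(); c["frame"][268:]=0
pale,dark=wood_masks(c)
dd=cv2.dilate(dark,np.ones((5,5)))
for k in blobs(pale):
    q=k[:,0]; q=q[dd[q[:,1],q[:,0]]==0]; q=q[q[:,1]>2]
    print("w2 pale",cv2.boundingRect(k)); 
    if len(q)>50 and q[:,1].min()>60:
        P=ray(c,q,.012); ctr,r=circfit(P); e=np.hypot(*(P[:,:2]-ctr).T)-r; print(ctr,r,e.min(),e.max(),len(q))
V=cv2.cvtColor(c["frame"],cv2.COLOR_RGB2HSV)
roi=V[130:230,155:280]; m=dark[130:230,155:280]>0
print(np.histogram(roi[...,2][m],bins=12))
sh=((V[...,1]<40)&(V[...,2]>165)).astype(np.uint8)*255
for k in blobs(sh,1500):
    r=cv2.minAreaRect(ray(c,k[:,0],.004)[:,:2].astype(np.float32)*1000); print("sheet?",cv2.boundingRect(k),r)
im=c["frame"][110:240,150:300,::-1]; cv2.imwrite("pics/c2.png",cv2.resize(im,None,fx=5,fy=4.5,interpolation=cv2.INTER_CUBIC))
E
```

```text
[ 0.499  -0.2443  0.2183]
w3 pale (307, 187, 27, 20) ((495.5362548828125, -233.15420532226562), (19.362821578979492, 26.3717041015625), 89.74200439453125)
w3 pale (258, 126, 128, 120) ((496.36431884765625, -224.4308319091797), (130.3560028076172, 80.19572448730469), 38.01044464111328)
w3 dark (275, 155, 89, 91) ((495.09368896484375, -228.41403198242188), (55.31703186035156, 57.51938247680664), 30.664813995361328)
w3 dark (189, 56, 49, 52) ((415.89373779296875, -139.48890686035156), (42.840091705322266, 24.89362144470215), 51.865638732910156)
w3 dark (154, 33, 32, 36) ((381.4840393066406, -111.28498840332031), (24.6212100982666, 23.085054397583008), 65.33767700195312)
w2 pale (195, 123, 89, 101)
[0.4408 0.0334] 0.04929856784852855 -0.0005944138194031792 0.0005916719542689713 151
w2 pale (580, 94, 60, 24)
[0.8041 0.0792] 0.03230541930790169 -0.0075764993539181175 0.0062267479177381055 93
w2 pale (319, 0, 61, 26)
(array([  14,  410,  798,  122,   91,  120, 1155, 2397,  795,   31,   24,
         22]), array([ 15.  ,  23.75,  32.5 ,  41.25,  50.  ,  58.75,  67.5 ,  76.25,
        85.  ,  93.75, 102.5 , 111.25, 120.  ]))
sheet? (365, 168, 125, 100) ((640.661865234375, -29.02643585205078), (110.021484375, 109.32455444335938), 17.99945640563965)
sheet? (540, 79, 44, 45) ((762.8446044921875, 102.0604476928711), (40.52920913696289, 37.951011657714844), 88.91268157958984)
```

View pics/c2.png

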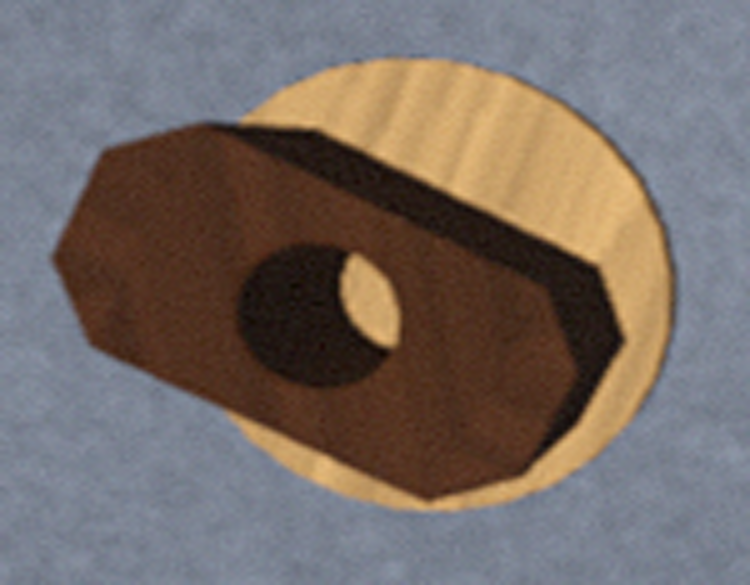

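```bash
python3 - <<'E'
from h import *
import pickle
np.set_printoptions(precision=4,suppress=True)
for n in ["w3b","w2","w1"]:
    c=pickle.load(open(n+".pkl","rb")); c["frame"]=c["frame"].copy(); c["frame"][265:]=0
    hsv=cv2.cvtColor(cv2.GaussianBlur(c["frame"],(3,3),0),cv2.COLOR_RGB2HSV); H,S,V=hsv[...,0],hsv[...,1],hsv[...,2]
    m=((H<25)&(S>70)&(V>56)&(V<115)).astype(np.uint8)*255
    m=cv2.morphologyEx(m,cv2.MORPH_OPEN,np.ones((5,5)))
    for k in blobs(m,1500):
        P=ray(c,k[:,0],.076)[:,:2]; r=cv2.minAreaRect(P.astype(np.float32)*1000); print(n,cv2.boundingRect(k),r,circfit(P))
    b=((H<25)&(V<50)).astype(np.uint8)*255
E
```

```text
w3b (277, 157, 86, 87) ((495.21490478515625, -228.36248779296875), (55.02322769165039, 57.18583679199219), 30.602161407470703) (array([ 0.4956, -0.2286]), np.float64(0.031415534946952796))
w2 (162, 138, 103, 82) ((438.66082763671875, 33.57361602783203), (45.6362419128418, 86.22622680664062), 61.422813415527344) (array([0.4383, 0.0336]), np.float64(0.035168645579566137))
w2 (122, 0, 68, 69) ((402.9044494628906, 147.62869262695312), (59.30039978027344, 33.32162094116211), 62.396270751953125) (array([0.404 , 0.1449]), np.float64(0.023059868957220505))
w1 (302, 161, 64, 65) ((546.9193725585938, 228.84298706054688), (53.0730094909668, 53.77741241455078), 0.2274358868598938) (array([0.5468, 0.2286]), np.float64(0.026849889462086978))
```

Request:
jog_arm:
  targets:
    - [0,0.8,-0.2,-10,0,0,0]
    - [0,1.6,-0.4,-20,0,0,0]
    - [3,1.6,-0.4,-30.6,0,0,0]
    - [8,1.6,-0.4,-30.6,0,0,0]
    - [8,1.6,-0.4,-30.6,0,0,0]

```text
t: 3.0
tool_pos: [0.4924, -0.2256, 0.134]
orientation: [-0.412, 1.538, 0.42]
force: [-0.8, -0.3, 0.8]
opening: 0.093
```

```bash
cat >> h.py <<'E'
from scipy.spatial.transform import Rotation as Ro
def go(x,y,z,yaw):
    """offsets in tool axes cm/deg to reach target TCP, tool down"""
    s=robot.read_state(); R=Ro.from_rotvec(s["orientation"]); cur=np.array(s["tool_pos"])
    a=np.radians(yaw); tz=np.array([np.cos(a),np.sin(a),0]); tx=np.array([0,0,-1.]); ty=np.cross(tz,tx)
    T=Ro.from_matrix(np.c_[tx,ty,tz])
    d=R.inv().apply(np.array([x,y,z])-cur)*100; r=np.degrees((R.inv()*T).as_rotvec())
    Rm=R.as_matrix(); yawc=np.degrees(np.arctan2(Rm[1,2],Rm[0,2]))
    print("pos",cur.round(4),"yaw %.1f"%yawc,"open %.4f"%s["opening"],"F",np.round(s["force"],1),"t %.2f"%s["t"],"\n d",d.round(2),"r",r.round(2))
E
python3 - <<'E'
from h import *
go(.4952,-.2284,.027,30.6)
c=cam("wrist"); cv2.imwrite("pics/w4.png",c["frame"][:,:,::-1])
E
```

```text
pos [ 0.4924 -0.2256  0.134 ] yaw 30.4 open 0.0930 F [-0.8 -0.3  0.8] t 3.00 
 d [10.69 -0.46  0.16] r [-0.23 -0.32 -0.41]
```

View pics/w4.png

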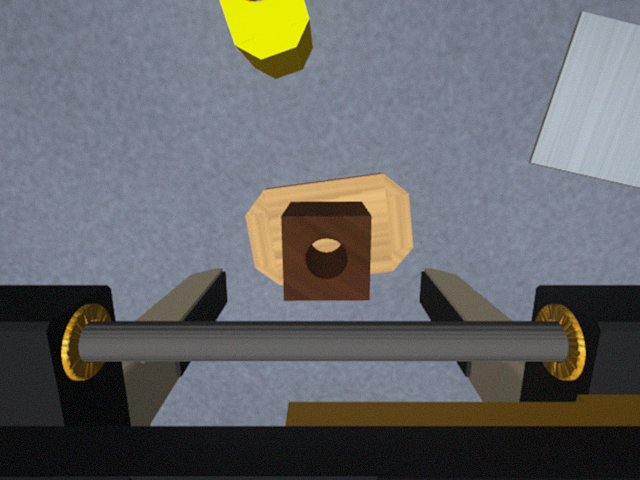

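Request:
jog_arm:
  targets:
    - [5,-0.4,0.1,0,0,0,0]
    - [9,-0.46,0.16,-0.2,-0.3,-0.4,0]
    - [10.7,-0.46,0.16,-0.2,-0.3,-0.4,0]
    - [10.7,-0.46,0.16,-0.2,-0.3,-0.4,0]

```text
t: 3.55
tool_pos: [0.4976, -0.2298, 0.0307]
orientation: [-0.42, 1.527, 0.416]
force: [0.7, -0.7, 0.9]
opening: 0.0933
```

```bash
python3 - <<'E'
from h import *
go(.4952,-.2284,.027,30.6)
E
```

```text
pos [ 0.4976 -0.2298  0.0307] yaw 30.6 open 0.0933 F [ 0.7 -0.7  0.9] t 3.55 
 d [ 0.37  0.24 -0.14] r [-0.04  0.1   0.21]
```

Request:
jog_arm:
  targets:
    - [0.3,0.2,-0.1,0,0,0,0]
    - [0.3,0.2,-0.1,0,0,0,0.2]
    - [0.3,0.2,-0.1,0,0,0,1]
    - [0.3,0.2,-0.1,0,0,0,1]
    - [0.3,0.2,-0.1,0,0,0,1]
  squeeze: 15

```text
t: 4.18
tool_pos: [0.4958, -0.2286, 0.0279]
orientation: [-0.42, 1.527, 0.415]
force: [0.4, 0.1, 0.7]
opening: 0.0576
```

Request:
jog_arm:
  targets:
    - [0,0,0,0,0,0,1]
    - [0,0,0,0,0,0,1]
    - [0,0,0,0,0,0,1]
  squeeze: 22

```text
t: 4.55
tool_pos: [0.4958, -0.2286, 0.0278]
orientation: [-0.42, 1.527, 0.415]
force: [-0.3, 0.3, -0.4]
opening: 0.0557
```

```bash
python3 - <<'E'
from h import *
go(.4952,-.2284,.027,30.6)
E
```

```text
pos [ 0.4958 -0.2286  0.0278] yaw 30.6 open 0.0557 F [-0.3  0.3 -0.4] t 4.55 
 d [ 0.08  0.05 -0.04] r [-0.05  0.11  0.21]
```

Request:
jog_arm:
  targets:
    - [-1,0,0,0,0,0,1]
    - [-4,0,0,0,0,0,1]
    - [-9,0,0,0,0,0,1]
    - [-12,0,0,0,0,0,1]
    - [-12,0,0,0,0,0,1]

```text
t: 5.18
tool_pos: [0.4973, -0.2295, 0.1515]
orientation: [-0.424, 1.523, 0.412]
force: [-0.0, 0.3, -1.7]
opening: 0.0563
```

```bash
python3 - <<'E'
from h import *
go(.6407,-.029,.14,18)
E
```

```text
pos [ 0.4973 -0.2295  0.1515] yaw 30.6 open 0.0563 F [-0.   0.3 -1.7] t 5.17 
 d [ 1.17  9.98 22.53] r [12.56  0.34  0.5 ]
```

Held (weight 1.7 N). Move over the sheet.

Request:
jog_arm:
  targets:
    - [0.3,2,5,3,0,0,1]
    - [0.6,5,11,6,0.2,0.2,1]
    - [1,7.5,17,9,0.3,0.4,1]
    - [1.2,10,22.5,12.6,0.3,0.5,1]
    - [1.2,10,22.5,12.6,0.3,0.5,1]

```text
t: 5.8
tool_pos: [0.6404, -0.0248, 0.1365]
orientation: [-0.247, 1.559, 0.251]
force: [-0.3, 0.5, -2.4]
opening: 0.056
```

Request:
jog_arm:
  targets:
    - [0,0,0,0,0,0,1]
    - [0,0,0,0,0,0,1]

```text
t: 6.05
tool_pos: [0.6391, -0.0256, 0.1351]
orientation: [-0.246, 1.561, 0.251]
force: [0.6, -1.1, -1.8]
opening: 0.0562
```

```bash
python3 - <<'E'
from h import *
go(.6407,-.029,.021,18)
c=cam("wrist"); cv2.imwrite("pics/w5.png",c["frame"][:,:,::-1])
E
```

```text
pos [ 0.6391 -0.0256  0.1351] yaw 18.1 open 0.0562 F [ 0.6 -1.1 -1.8] t 6.05 
 d [11.41 -0.41  0.09] r [ 0.13 -0.26 -0.2 ]
```

View pics/w5.png

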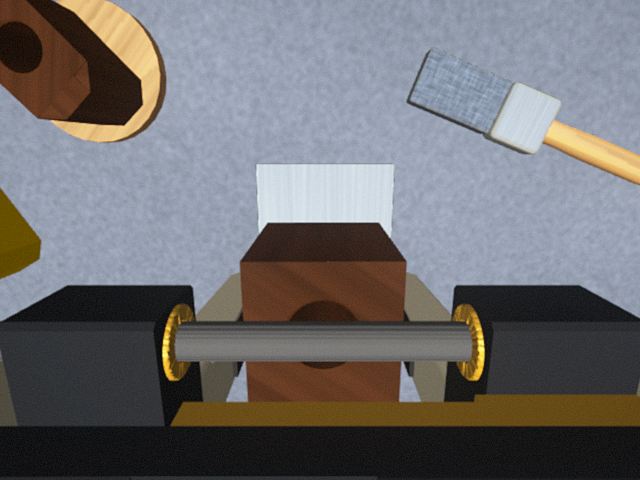

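Request:
jog_arm:
  targets:
    - [5,-0.3,0.1,0.1,-0.2,-0.2,1]
    - [9,-0.4,0.1,0.1,-0.2,-0.2,1]
    - [11,-0.4,0.1,0.1,-0.2,-0.2,1]
    - [11,-0.4,0.1,0.1,-0.2,-0.2,1]
    - [11,-0.4,0.1,0.1,-0.2,-0.2,1]

```text
t: 6.72
tool_pos: [0.6427, -0.0297, 0.028]
orientation: [-0.247, 1.554, 0.245]
force: [-0.6, -0.0, -1.0]
opening: 0.0559
```

```bash
python3 - <<'E'
from h import *
go(.6407,-.029,.0198,18)
E
```

```text
pos [ 0.6427 -0.0297  0.028 ] yaw 18.0 open 0.0559 F [-0.6 -0.  -1. ] t 6.72 
 d [ 0.82  0.13 -0.17] r [-0.02  0.16  0.1 ]
```

Request:
jog_arm:
  targets:
    - [0.4,0.1,-0.1,0,0.1,0.1,1]
    - [0.6,0.1,-0.1,0,0.1,0.1,1]
    - [0.7,0.1,-0.1,0,0.1,0.1,1]
    - [0.75,0.1,-0.1,0,0.1,0.1,1]
    - [0.8,0.1,-0.1,0,0.1,0.1,1]

```text
t: 7.35
tool_pos: [0.6414, -0.029, 0.0199]
orientation: [-0.246, 1.556, 0.246]
force: [-2.2, -0.2, 3.5]
opening: 0.0556
```

```bash
python3 - <<'E'
from h import *
go(.6407,-.029,.0198,18)
E
```

```text
pos [ 0.6414 -0.029   0.0199] yaw 18.0 open 0.0556 F [-2.2 -0.2  3.5] t 7.35 
 d [ 0.01  0.02 -0.06] r [-0.02  0.05 -0.  ]
```

Request:
jog_arm:
  targets:
    - [0,0,0,0,0,0,0.3]
    - [0,0,0,0,0,0,0]
    - [0,0,0,0,0,0,0]
    - [0,0,0,0,0,0,0]

```text
t: 7.85
tool_pos: [0.6414, -0.029, 0.02]
orientation: [-0.246, 1.556, 0.246]
force: [0.3, 0.4, 0.2]
opening: 0.0901
```

Request:
jog_arm:
  targets:
    - [-2,0,0,0,0,0,0]
    - [-8,0,0,0,0,0,0]
    - [-14,0,0,0,0,0,0]
    - [-17,0,0,0,0,0,0]
    - [-17,0,0,0,0,0,0]

```text
t: 8.48
tool_pos: [0.6438, -0.0294, 0.1959]
orientation: [-0.248, 1.547, 0.244]
force: [1.0, -0.7, -0.1]
opening: 0.093
```

```bash
python3 - <<'E'
from h import *
print("to oblong mould"); go(.4387,.0336,.17,61.4)
c=cam("wrist"); cv2.imwrite("pics/w6.png",c["frame"][:,:,::-1])
E
```

```text
to oblong mould
pos [ 0.6438 -0.0294  0.1959] yaw 18.0 open 0.0930 F [ 1.  -0.7 -0.1] t 8.47 
 d [  2.39  12.33 -17.59] r [-43.41   0.4    0.4 ]
```

View pics/w6.png

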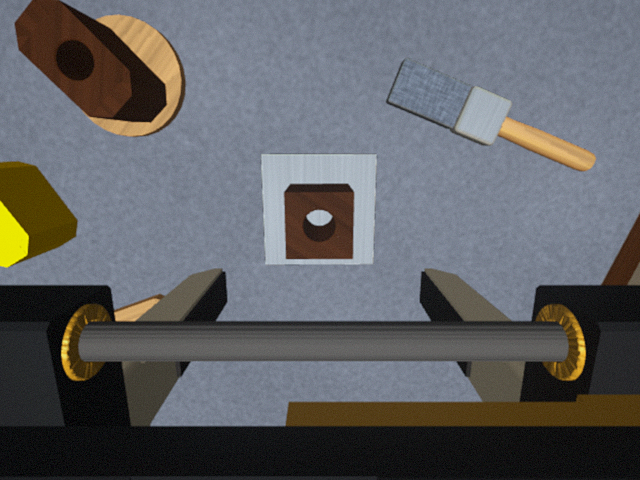

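Request:
jog_arm:
  targets:
    - [0,2.5,-3.5,-8.5,0,0,0]
    - [0.5,5,-7,-17,0.1,0.1,0]
    - [1,7.5,-10.5,-26,0.2,0.2,0]
    - [1.7,10,-14,-35,0.4,0.4,0]
    - [2.4,12.3,-17.6,-43.4,0.4,0.4,0]

```text
t: 9.15
tool_pos: [0.4346, 0.0339, 0.1655]
orientation: [-0.835, 1.41, 0.842]
force: [-0.2, 0.4, 1.4]
opening: 0.0931
```

Request:
jog_arm:
  targets:
    - [0,0,0,0,0,0,0]
    - [0,0,0,0,0,0,0]

```text
t: 9.4
tool_pos: [0.4343, 0.0338, 0.1647]
orientation: [-0.833, 1.411, 0.842]
force: [0.9, 0.4, 0.1]
opening: 0.093
```

```bash
python3 - <<'E'
from h import *
go(.4387,.0336,.027,61.4); print(robot.read_state()["q"])
c=cam("wrist"); cv2.imwrite("pics/w7.png",c["frame"][:,:,::-1])
E
```

```text
pos [0.4343 0.0338 0.1647] yaw 61.6 open 0.0930 F [0.9 0.4 0.1] t 9.40 
 d [13.76 -0.51  0.23] r [ 0.2  -0.2  -0.46]
[-4.03923032e-02 -2.90109366e-01  1.98508279e+00  4.19880263e-04
  1.45542968e+00 -1.11555078e+00]
```

View pics/w7.png

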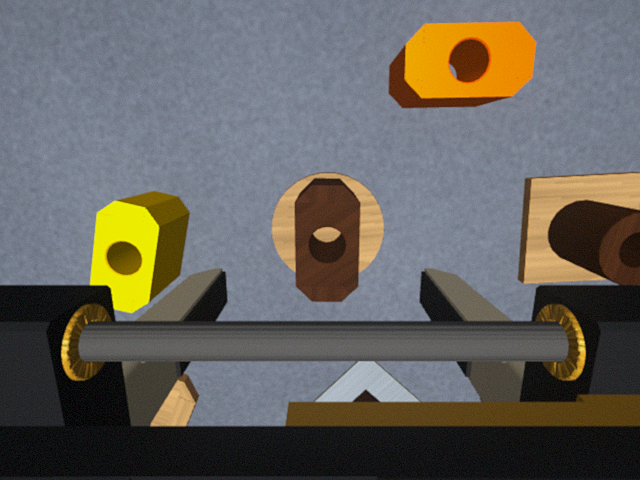

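Request:
jog_arm:
  targets:
    - [5,-0.4,0.2,0.2,-0.2,-0.4,0]
    - [10,-0.5,0.2,0.2,-0.2,-0.4,0]
    - [13.2,-0.5,0.2,0.2,-0.2,-0.4,0]
    - [13.4,-0.5,0.2,0.2,-0.2,-0.4,0]
    - [13.4,-0.5,0.2,0.2,-0.2,-0.4,0]

```text
t: 10.07
tool_pos: [0.4406, 0.033, 0.0323]
orientation: [-0.833, 1.404, 0.833]
force: [-0.2, 0.7, 0.4]
opening: 0.093
```

```bash
python3 - <<'E'
from h import *
go(.4387,.0336,.0275,61.4)
E
```

```text
pos [0.4406 0.033  0.0323] yaw 61.3 open 0.0930 F [-0.2  0.7  0.4] t 10.07 
 d [ 0.48  0.19 -0.03] r [-0.05  0.04  0.03]
```

Request:
jog_arm:
  targets:
    - [0.5,0.2,0,0,0,0,0]
    - [0.5,0.2,0,0,0,0,0.3]
    - [0.5,0.2,0,0,0,0,1]
    - [0.5,0.2,0,0,0,0,1]
    - [0.5,0.2,0,0,0,0,1]
  squeeze: 15

```text
t: 10.7
tool_pos: [0.4389, 0.0339, 0.0274]
orientation: [-0.834, 1.404, 0.833]
force: [-0.3, 0.2, -0.2]
opening: 0.0573
```

Request:
jog_arm:
  targets:
    - [0,0,0,0,0,0,1]
    - [0,0,0,0,0,0,1]
    - [0,0,0,0,0,0,1]
  squeeze: 25

```text
t: 11.08
tool_pos: [0.4389, 0.034, 0.0274]
orientation: [-0.833, 1.404, 0.833]
force: [0.2, -0.3, 0.7]
opening: 0.046
```

```bash
python3 - <<'E'
from h import *
go(.4387,.0336,.0275,61.4)
E
```

```text
pos [0.4389 0.034  0.0274] yaw 61.4 open 0.0460 F [ 0.2 -0.3  0.7] t 11.07 
 d [-0.01 -0.   -0.04] r [-0.05  0.05  0.04]
```

Request:
jog_arm:
  targets:
    - [-1,0,0,0,0,0,1]
    - [-4,0,0,0,0,0,1]
    - [-9,0,0,0,0,0,1]
    - [-13,0,0,0,0,0,1]
    - [-13,0,0,0,0,0,1]

```text
t: 11.7
tool_pos: [0.4414, 0.0338, 0.1618]
orientation: [-0.836, 1.398, 0.829]
force: [0.1, -0.8, -1.8]
opening: 0.0459
```

```bash
python3 - <<'E'
from h import *
go(.4964,-.2244,.157,13.4)
E
```

```text
pos [0.4414 0.0338 0.1618] yaw 61.3 open 0.0459 F [ 0.1 -0.8 -1.8] t 11.70 
 d [  0.52 -17.21 -20.02] r [47.95  0.4   0.3 ]
```

Request:
jog_arm:
  targets:
    - [0,-3.5,-4,9.5,0,0,1]
    - [0,-7,-8,19,0,0,1]
    - [0.3,-10.5,-12,29,0.2,0.2,1]
    - [0.4,-14,-16,38,0.4,0.3,1]
    - [0.5,-17.2,-20,48,0.4,0.3,1]

```text
t: 12.32
tool_pos: [0.4957, -0.2255, 0.1555]
orientation: [-0.177, 1.565, 0.18]
force: [0.8, 0.7, -1.5]
opening: 0.0458
```

Request:
jog_arm:
  targets:
    - [0,0,0,9.5,0,0,1]
    - [0,0,0,19,0,0,1]
    - [0,0,0,29,0,0,1]
    - [0,0,0,38,0,0,1]
    - [0,0,0,48,0,0,1]

```text
t: 12.95
tool_pos: [0.4948, -0.225, 0.1538]
orientation: [0.484, 1.521, -0.482]
force: [0.6, -0.8, -2.4]
opening: 0.0461
```

```bash
python3 - <<'E'
from h import *
go(.4964,-.2244,.14,-52)
E
```

```text
pos [ 0.4948 -0.225   0.1538] yaw -35.3 open 0.0461 F [ 0.6 -0.8 -2.4] t 12.95 
 d [1.38 0.14 0.1 ] r [16.7  -0.29  0.06]
```

Request:
jog_arm:
  targets:
    - [0,0.1,0.1,8,-0.3,0,1]
    - [0.5,0.1,0.1,16.7,-0.3,0,1]
    - [1,0.1,0.1,16.7,-0.3,0,1]
    - [1,0.1,0.1,16.7,-0.3,0,1]

```text
t: 13.45
tool_pos: [0.4953, -0.2243, 0.1423]
orientation: [0.705, 1.456, -0.707]
force: [0.2, -0.5, -1.5]
opening: 0.0461
```

```bash
python3 - <<'E'
from h import *
go(.4964,-.2244,.029,-52)
c=cam("wrist"); cv2.imwrite("pics/w8.png",c["frame"][:,:,::-1])
E
```

```text
pos [ 0.4953 -0.2243  0.1423] yaw -51.8 open 0.0461 F [ 0.2 -0.5 -1.5] t 13.45 
 d [11.33  0.1   0.1 ] r [ 0.2  -0.11  0.11]
```

View pics/w8.png

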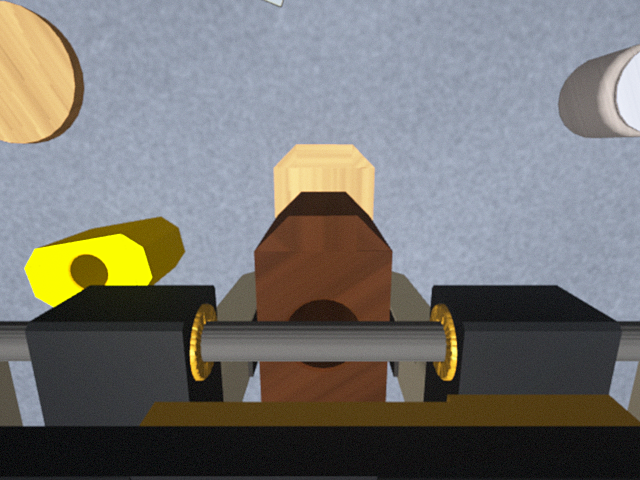

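Request:
jog_arm:
  targets:
    - [5,0.1,0.1,0.2,-0.1,0.1,1]
    - [9,0.1,0.1,0.2,-0.1,0.1,1]
    - [10.9,0.1,0.1,0.2,-0.1,0.1,1]
    - [10.9,0.1,0.1,0.2,-0.1,0.1,1]
    - [10.9,0.1,0.1,0.2,-0.1,0.1,1]

```text
t: 14.12
tool_pos: [0.4981, -0.2254, 0.0358]
orientation: [0.708, 1.449, -0.708]
force: [0.6, -0.7, -1.7]
opening: 0.0461
```

```bash
python3 - <<'E'
from h import *
go(.4964,-.2244,.0274,-52)
E
```

```text
pos [ 0.4981 -0.2254  0.0358] yaw -52.0 open 0.0461 F [ 0.6 -0.7 -1.7] t 14.12 
 d [ 0.84 -0.08 -0.19] r [-0.01  0.18 -0.07]
```

Request:
jog_arm:
  targets:
    - [0.4,-0.1,-0.2,0,0.2,0,1]
    - [0.6,-0.1,-0.2,0,0.2,0,1]
    - [0.7,-0.1,-0.2,0,0.2,0,1]
    - [0.8,-0.1,-0.2,0,0.2,0,1]
    - [0.83,-0.1,-0.2,0,0.2,0,1]

```text
t: 14.75
tool_pos: [0.4961, -0.2244, 0.0275]
orientation: [0.709, 1.452, -0.707]
force: [-0.8, 0.3, 0.6]
opening: 0.0457
```

```bash
python3 - <<'E'
from h import *
go(.4964,-.2244,.0274,-52)
E
```

```text
pos [ 0.4961 -0.2244  0.0275] yaw -52.0 open 0.0457 F [-0.8  0.3  0.6] t 14.75 
 d [0.01 0.02 0.02] r [-0.01 -0.03 -0.06]
```

Request:
jog_arm:
  targets:
    - [0.05,0,0,0,0,0,1]
    - [0.05,0,0,0,0,0,1]
    - [0.05,0,0,0,0,0,0.6]
    - [0.05,0,0,0,0,0,0]
    - [0.05,0,0,0,0,0,0]

```text
t: 15.38
tool_pos: [0.4962, -0.2245, 0.0269]
orientation: [0.709, 1.452, -0.707]
force: [0.3, 0.1, -0.0]
opening: 0.0616
```

Request:
jog_arm:
  targets:
    - [0,0,0,0,0,0,0]
    - [-2,0,0,0,0,0,0]
    - [-8,0,0,0,0,0,0]
    - [-14,0,0,0,0,0,0]
    - [-18,0,0,0,0,0,0]

```text
t: 16.0
tool_pos: [0.4969, -0.2252, 0.2105]
orientation: [0.709, 1.448, -0.707]
force: [0.2, 0.0, 1.0]
opening: 0.0927
```

```bash
python3 - <<'E'
from h import *
import pickle
go(.5468,.2288,.17,30)
c=cam("wrist"); pickle.dump(c,open("w9.pkl","wb")); cv2.imwrite("pics/w9.png",c["frame"][:,:,::-1])
E
```

```text
pos [ 0.4969 -0.2252  0.2105] yaw -52.0 open 0.0927 F [0.2 0.  1. ] t 16.00 
 d [  4.02  31.86 -32.72] r [-8.201e+01  2.700e-01  1.000e-02]
```

View pics/w9.png

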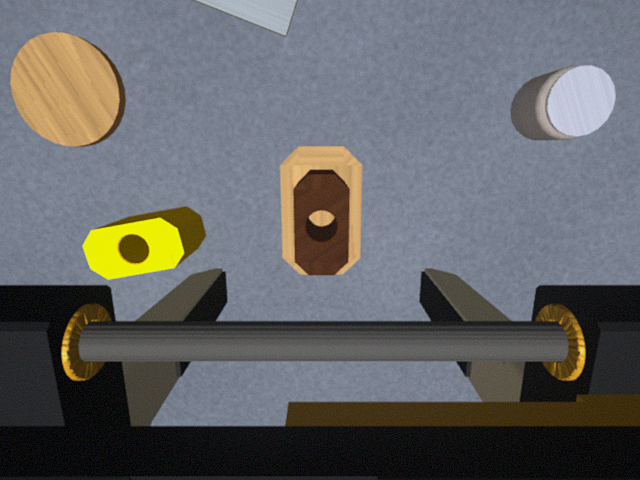

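```bash
cat >> h.py <<'E'
def check(c,rmax=290,circ=False):
    c=dict(c); c["frame"]=c["frame"].copy(); c["frame"][rmax:]=0
    hsv=cv2.cvtColor(cv2.GaussianBlur(c["frame"],(3,3),0),cv2.COLOR_RGB2HSV); H,S,V=hsv[...,0],hsv[...,1],hsv[...,2]
    pale,_=wood_masks(c)
    for k in blobs(pale,800):
        P=ray(c,k[:,0],.012)[:,:2]; r=cv2.minAreaRect(P.astype(np.float32)*1000); print("pale",cv2.boundingRect(k),np.round(r[0],1),np.round(r[1],1),round(r[2],1))
        ctr,rr=circfit(P); print("    circ",ctr.round(4),round(rr,4))
    m=((H<25)&(S>70)&(V>56)&(V<115)).astype(np.uint8)*255
    m=cv2.morphologyEx(m,cv2.MORPH_OPEN,np.ones((5,5)))
    for k in blobs(m,1200):
        P=ray(c,k[:,0],.076)[:,:2]; r=cv2.minAreaRect(P.astype(np.float32)*1000); print("dark",cv2.boundingRect(k),np.round(r[0],1),np.round(r[1],1),round(r[2],1)); ctr,rr=circfit(P); print("    circ",ctr.round(4),round(rr,4))
E
python3 - <<'E'
from h import *
import pickle
check(pickle.load(open("w9.pkl","rb")))
E
```

```text
pale (280, 146, 82, 129) [ 496.3 -224.5] [130.   80.3] 38.0
    circ [ 0.4967 -0.2242] 0.0503
pale (10, 32, 110, 115) [441.1  33.2] [98.7 99.1] 10.0
    circ [0.4409 0.0331] 0.0493
dark (294, 174, 55, 101) [ 496.7 -224.5] [85.3 44.9] 37.9
    circ [ 0.4971 -0.2243] 0.0349
```

Request:
jog_arm:
  targets:
    - [0,3.5,-3.6,-9,0,0,0]
    - [0,7,-7.2,-18,0,0,0]
    - [0,10.5,-10.8,-27,0,0,0]
    - [0,14,-14.4,-36,0,0,0]
    - [0,17.5,-18,-45,0,0,0]

```text
t: 16.68
tool_pos: [0.526, 0.0249, 0.215]
orientation: [0.089, 1.558, -0.095]
force: [1.5, 0.3, 0.1]
opening: 0.0932
```

```bash
python3 - <<'E'
from h import *
go(.5468,.2288,.19,30)
E
```

```text
pos [0.526  0.0249 0.215 ] yaw -6.7 open 0.0932 F [1.5 0.3 0.1] t 16.68 
 d [ 2.43 20.5  -0.35] r [-36.72   0.55   0.37]
```

Request:
jog_arm:
  targets:
    - [0,5,0,-9,0,0,0]
    - [0.8,10,0,-18,0.2,0,0]
    - [1.6,15,-0.2,-27,0.4,0.3,0]
    - [2.4,20.5,-0.3,-36.7,0.5,0.4,0]
    - [2.4,20.5,-0.3,-36.7,0.5,0.4,0]

```text
t: 17.3
tool_pos: [0.5462, 0.2321, 0.1886]
orientation: [-0.414, 1.532, 0.416]
force: [-0.4, 0.0, 0.3]
opening: 0.0931
```

Request:
jog_arm:
  targets:
    - [0,0,0,0,0,0,0]
    - [0,0,0,0,0,0,0]

```text
t: 17.55
tool_pos: [0.5463, 0.2312, 0.1885]
orientation: [-0.413, 1.532, 0.415]
force: [-0.4, 1.1, 0.4]
opening: 0.0928
```

```bash
python3 - <<'E'
from h import *
c=cam("wrist"); check(c,262)
go(.5468,.2288,.0275,30)
E
```

```text
pale (256, 146, 139, 116) [548.  231.3] [96.2 96.4] 64.7
    circ [0.5469 0.2341] 0.0477
dark (288, 200, 70, 62) [545.  230.9] [53.9 48.7] 30.2
    circ [0.5458 0.2298] 0.0262
dark (108, 136, 73, 80) [411.8 196.7] [37.8 73.5] 3.3
    circ [0.4011 0.1993] 0.0269
dark (429, 0, 99, 40) [561.4 411.6] [66.2 23.9] 30.2
    circ [0.5544 0.4219] 0.0239
pos [0.5464 0.2311 0.1887] yaw 30.2 open 0.0932 F [ 0.2 -0.3  0. ] t 17.60 
 d [16.12 -0.24 -0.06] r [ 0.23 -0.05 -0.07]
```

Request:
jog_arm:
  targets:
    - [5,-0.2,0,0.2,0,0,0]
    - [5,-0.2,0,0.2,0,0,0]

```text
t: 17.85
tool_pos: [0.5446, 0.2273, 0.1348]
orientation: [-0.409, 1.541, 0.41]
force: [0.3, -0.2, -0.7]
opening: 0.0935
```

```bash
python3 - <<'E'
from h import *
c=cam("wrist"); cv2.imwrite("pics/w10.png",c["frame"][:,:,::-1]); check(c,320)
go(.5466,.2290,.0275,30)
E
```

```text
pale (249, 142, 164, 130) [547.9 231.3] [96.2 96.3] 64.7
    circ [0.5467 0.235 ] 0.0474
dark (286, 209, 86, 82) [546.4 228.6] [54.1 53.5] 30.0
    circ [0.5463 0.2287] 0.027
dark (63, 131, 98, 100) [413.6 196.1] [41.5 78.1] 1.5
    circ [0.4045 0.1994] 0.0281
pos [0.546  0.228  0.1374] yaw 29.9 open 0.0931 F [0.2 0.2 0.3] t 17.90 
 d [10.99  0.03  0.16] r [-0.06 -0.28 -0.12]
```

View pics/w10.png

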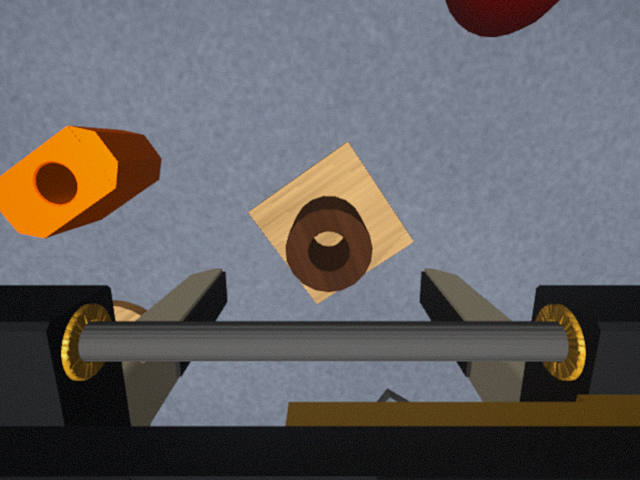

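Request:
jog_arm:
  targets:
    - [5,0,0.1,0,-0.2,-0.1,0]
    - [9,0,0.1,0,-0.2,-0.1,0]
    - [10.8,0,0.1,0,-0.2,-0.1,0]
    - [10.8,0,0.1,0,-0.2,-0.1,0]

```text
t: 18.4
tool_pos: [0.5463, 0.2283, 0.0298]
orientation: [-0.409, 1.534, 0.409]
force: [0.3, -0.3, -0.7]
opening: 0.093
```

```bash
python3 - <<'E'
from h import *
go(.5464,.2287,.0275,30)
E
```

```text
pos [0.5463 0.2283 0.0298] yaw 29.9 open 0.0930 F [ 0.3 -0.3 -0.7] t 18.40 
 d [0.23 0.03 0.03] r [-0.08 -0.12 -0.03]
```

Request:
jog_arm:
  targets:
    - [0.2,0,0,0,0,0,0]
    - [0.2,0,0,0,0,0,0.3]
    - [0.2,0,0,0,0,0,1]
    - [0.2,0,0,0,0,0,1]
    - [0.2,0,0,0,0,0,1]
  squeeze: 15

```text
t: 19.02
tool_pos: [0.5463, 0.2283, 0.0279]
orientation: [-0.41, 1.534, 0.409]
force: [0.8, 0.4, 0.1]
opening: 0.0577
```

Request:
jog_arm:
  targets:
    - [0,0,0,0,0,0,1]
    - [0,0,0,0,0,0,1]
    - [0,0,0,0,0,0,1]
  squeeze: 25

```text
t: 19.4
tool_pos: [0.5464, 0.2283, 0.0279]
orientation: [-0.409, 1.534, 0.409]
force: [-0.1, -0.5, -0.0]
opening: 0.0545
```

Request:
jog_arm:
  targets:
    - [-1,0,0,0,0,0,1]
    - [-4,0,0,0,0,0,1]
    - [-9,0,0,0,0,0,1]
    - [-13,0,0,0,0,0,1]
    - [-13,0,0,0,0,0,1]

```text
t: 20.02
tool_pos: [0.5494, 0.2293, 0.1634]
orientation: [-0.409, 1.525, 0.409]
force: [0.3, 0.2, -1.0]
opening: 0.0548
```

```bash
python3 - <<'E'
from h import *
go(.441,.0332,.15,30)
E
```

```text
pos [0.5494 0.2293 0.1634] yaw 29.9 open 0.0548 F [ 0.3  0.2 -1. ] t 20.02 
 d [  1.24 -11.59 -19.18] r [-0.08  0.36  0.07]
```

```bash
python3 - <<'E'
from h import *
c=cam("wrist"); cv2.imwrite("pics/w11.png",c["frame"][:,:,::-1])
s=cam("side"); cv2.imwrite("pics/s11.png",cv2.resize(s["frame"][150:350,240:440,::-1],None,fx=3,fy=3))
E
```

```text
(no output)
```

View pics/w11.png

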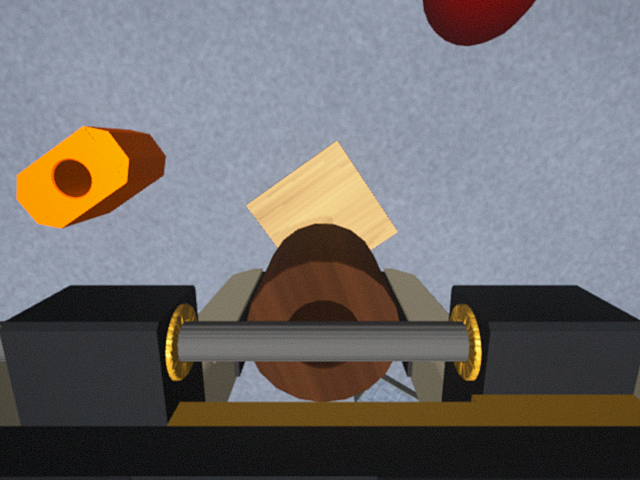

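View pics/s11.png

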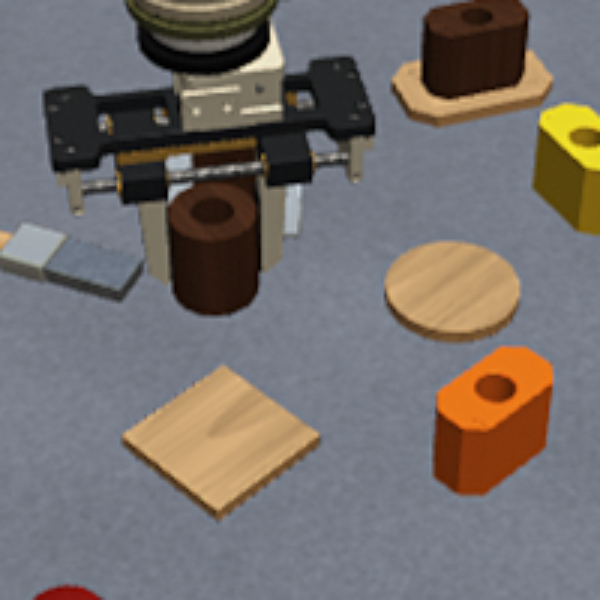

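Request:
jog_arm:
  targets:
    - [0,-3,-5,0,0,0,1]
    - [0.4,-6,-10,0,0.2,0,1]
    - [0.8,-9,-15,0,0.3,0,1]
    - [1.2,-11.6,-19.2,0,0.4,0,1]
    - [1.2,-11.6,-19.2,0,0.4,0,1]

```text
t: 20.75
tool_pos: [0.4352, 0.0299, 0.1439]
orientation: [-0.408, 1.545, 0.406]
force: [-0.0, 0.1, -1.5]
opening: 0.0547
```

Request:
jog_arm:
  targets:
    - [0,0,0,0,0,0,1]
    - [0,0,0,0,0,0,1]

```text
t: 21.0
tool_pos: [0.435, 0.0306, 0.1432]
orientation: [-0.408, 1.546, 0.408]
force: [0.5, 0.2, -1.4]
opening: 0.0547
```

```bash
python3 - <<'E'
from h import *
go(.441,.0332,.0279,30)
E
```

```text
pos [0.435  0.0306 0.1432] yaw 29.8 open 0.0547 F [ 0.5  0.2 -1.4] t 21.00 
 d [11.52 -0.11  0.81] r [-0.23 -0.78 -0.19]
```

Request:
jog_arm:
  targets:
    - [5,-0.1,0.5,-0.2,-0.8,-0.2,1]
    - [9,-0.1,0.7,-0.2,-0.8,-0.2,1]
    - [10.7,-0.1,0.7,-0.2,-0.8,-0.2,1]
    - [10.7,-0.1,0.7,-0.2,-0.8,-0.2,1]
    - [10.7,-0.1,0.7,-0.2,-0.8,-0.2,1]

```text
t: 21.62
tool_pos: [0.4416, 0.0329, 0.0378]
orientation: [-0.411, 1.529, 0.409]
force: [-0.2, 0.2, -1.3]
opening: 0.0549
```

```bash
python3 - <<'E'
from h import *
go(.441,.033,.0279,30)
E
```

```text
pos [0.4416 0.0329 0.0378] yaw 30.0 open 0.0549 F [-0.2  0.2 -1.3] t 21.62 
 d [ 0.99  0.04 -0.05] r [-0.01  0.14  0.09]
```

Request:
jog_arm:
  targets:
    - [0.5,0,0,0,0.1,0.1,1]
    - [0.7,0,0,0,0.1,0.1,1]
    - [0.85,0,0,0,0.1,0.1,1]
    - [0.95,0,0,0,0.1,0.1,1]
    - [1,0,0,0,0.1,0.1,1]

```text
t: 22.25
tool_pos: [0.4415, 0.0329, 0.0279]
orientation: [-0.41, 1.531, 0.411]
force: [-2.7, 0.0, 5.1]
opening: 0.0549
```

```bash
python3 - <<'E'
from h import *
go(.441,.033,.0279,30)
E
```

```text
pos [0.4415 0.0329 0.0279] yaw 30.0 open 0.0549 F [-2.7  0.   5.1] t 22.25 
 d [-0.    0.04 -0.04] r [-0.01  0.02 -0.02]
```

Contact, 5 N. Release and rise.

Request:
jog_arm:
  targets:
    - [0,0,0,0,0,0,0.5]
    - [0,0,0,0,0,0,0]
    - [0,0,0,0,0,0,0]
    - [0,0,0,0,0,0,0]

```text
t: 22.75
tool_pos: [0.4416, 0.0329, 0.0279]
orientation: [-0.41, 1.531, 0.411]
force: [1.1, 1.1, -0.8]
opening: 0.0804
```

Request:
jog_arm:
  targets:
    - [-2,0,0,0,0,0,0]
    - [-8,0,0,0,0,0,0]
    - [-14,0,0,0,0,0,0]
    - [-18,0,0,0,0,0,0]
    - [-18,0,0,0,0,0,0]

```text
t: 23.38
tool_pos: [0.444, 0.0327, 0.2122]
orientation: [-0.411, 1.524, 0.408]
force: [0.7, -0.4, -0.2]
opening: 0.0932
```

```bash
python3 - <<'E'
from h import *
c=cam("wrist"); cv2.imwrite("pics/w12.png",c["frame"][:,:,::-1]); check(c,320)
go(.6414,-.029,.19,18)
E
```

```text
pale (270, 158, 100, 99) [440.2  33.3] [98.5 98.8] 76.2
    circ [0.4405 0.0333] 0.0493
pale (455, 5, 139, 152) [548.  231.1] [96.4 96.5] 64.7
    circ [0.5478 0.231 ] 0.0551
dark (288, 191, 64, 63) [441.1  32.7] [53.1 53.1] 29.9
    circ [0.4409 0.0329] 0.0269
pos [0.4427 0.0328 0.2095] yaw 30.0 open 0.0933 F [-0.7  0.1 -0.9] t 23.43 
 d [  2.03 -15.28  14.11] r [11.99  0.22  0.08]
```

View pics/w12.png

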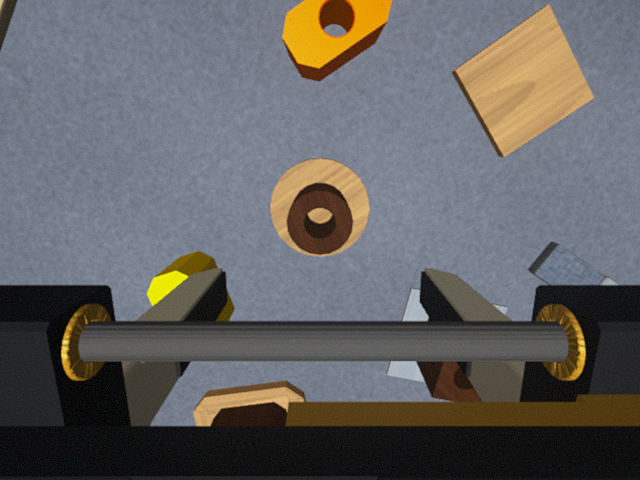

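Request:
jog_arm:
  targets:
    - [0,-4,3.7,3,0,0,0]
    - [0.6,-8,7.4,6,0.1,0,0]
    - [1.3,-12,11,9,0.2,0.1,0]
    - [2,-15.3,14.1,12,0.2,0.1,0]
    - [2,-15.3,14.1,12,0.2,0.1,0]

```text
t: 24.05
tool_pos: [0.6408, -0.0301, 0.184]
orientation: [-0.243, 1.565, 0.247]
force: [-0.3, 0.2, -0.1]
opening: 0.0931
```

Request:
jog_arm:
  targets:
    - [0,0,0,0,0,0,0]
    - [0,0,0,0,0,0,0]

```text
t: 24.3
tool_pos: [0.6396, -0.0297, 0.1832]
orientation: [-0.243, 1.566, 0.248]
force: [-0.1, -0.5, 0.0]
opening: 0.0934
```

```bash
python3 - <<'E'
from h import *
c=cam("wrist"); cv2.imwrite("pics/w13.png",c["frame"][:,:,::-1])
c["frame"]=c["frame"].copy(); c["frame"][275:]=0
hsv=cv2.cvtColor(cv2.GaussianBlur(c["frame"],(3,3),0),cv2.COLOR_RGB2HSV); H,S,V=hsv[...,0],hsv[...,1],hsv[...,2]
m=((H<25)&(S>70)&(V>56)&(V<115)).astype(np.uint8)*255
m=cv2.morphologyEx(m,cv2.MORPH_OPEN,np.ones((5,5)))
for k in blobs(m,1200): print(cv2.boundingRect(k),cv2.minAreaRect(ray(c,k[:,0],.068)[:,:2].astype(np.float32)*1000))
go(.6414,-.029,.020,18)
E
```

```text
(292, 196, 71, 70) ((640.8660888671875, -29.413394927978516), (54.934574127197266, 55.530635833740234), 17.95073127746582)
(0, 165, 79, 98) ((421.4740295410156, -82.30751037597656), (51.81543731689453, 76.20655822753906), 33.7264289855957)
(41, 21, 79, 86) ((436.40472412109375, 32.622188568115234), (55.4930419921875, 55.26083755493164), 43.28945541381836)
pos [ 0.64   -0.0297  0.184 ] yaw 17.9 open 0.0929 F [-0.5  0.4 -1.5] t 24.35 
 d [16.4  -0.04  0.28] r [-0.08 -0.44 -0.23]
```

View pics/w13.png

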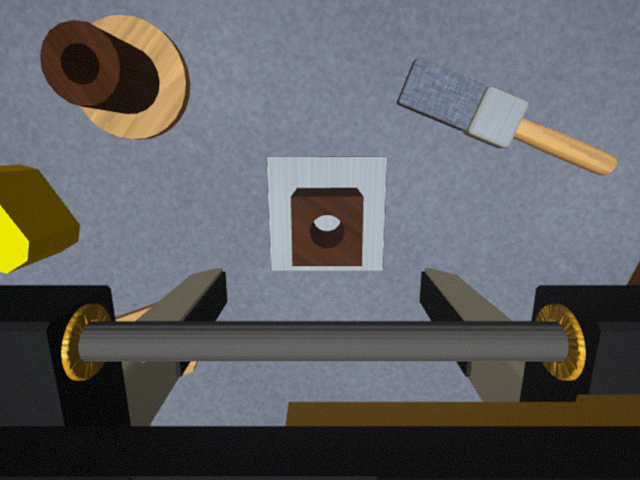

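Request:
jog_arm:
  targets:
    - [5,0,0.1,0,-0.4,-0.2,0]
    - [10,-0.1,0.2,0,-0.4,-0.2,0]
    - [15,-0.1,0.2,0,-0.4,-0.2,0]
    - [16,-0.1,0.2,0,-0.4,-0.2,0]
    - [16,-0.1,0.2,0,-0.4,-0.2,0]

```text
t: 24.98
tool_pos: [0.641, -0.0297, 0.0253]
orientation: [-0.246, 1.557, 0.246]
force: [0.4, -0.0, 0.1]
opening: 0.0934
```

```bash
python3 - <<'E'
from h import *
go(.641,-.0294,.0205,18)
E
```

```text
pos [ 0.641  -0.0297  0.0253] yaw 17.9 open 0.0934 F [ 0.4 -0.   0.1] t 24.98 
 d [0.48 0.03 0.  ] r [-0.06  0.   -0.01]
```

Request:
jog_arm:
  targets:
    - [0.5,0,0,0,0,0,0]
    - [0.5,0,0,0,0,0,0.3]
    - [0.5,0,0,0,0,0,1]
    - [0.5,0,0,0,0,0,1]
    - [0.5,0,0,0,0,0,1]
  squeeze: 15

```text
t: 25.6
tool_pos: [0.6411, -0.0297, 0.0203]
orientation: [-0.246, 1.557, 0.246]
force: [-0.2, -0.4, -0.5]
opening: 0.0576
```

Request:
jog_arm:
  targets:
    - [0,0,0,0,0,0,1]
    - [0,0,0,0,0,0,1]
    - [0,0,0,0,0,0,1]
  squeeze: 25

```text
t: 25.98
tool_pos: [0.6411, -0.0297, 0.0203]
orientation: [-0.246, 1.557, 0.246]
force: [0.4, 0.6, 0.2]
opening: 0.0567
```

Request:
jog_arm:
  targets:
    - [-1,0,0,0,0,0,1]
    - [-4,0,0,0,0,0,1]
    - [-9,0,0,0,0,0,1]
    - [-13,0,0,0,0,0,1]
    - [-13,0,0,0,0,0,1]

```text
t: 26.6
tool_pos: [0.6441, -0.0301, 0.156]
orientation: [-0.247, 1.548, 0.244]
force: [0.4, -0.8, -0.8]
opening: 0.0559
```

```bash
python3 - <<'E'
from h import *
go(.548,.2312,.15,-25.35)
E
```

```text
pos [ 0.6441 -0.0301  0.156 ] yaw 17.9 open 0.0559 F [ 0.4 -0.8 -0.8] t 26.60 
 d [ 0.49 27.82 -1.1 ] r [4.329e+01 5.100e-01 2.000e-02]
```

Request:
jog_arm:
  targets:
    - [0,5.5,0,8.5,0,0,1]
    - [0,11,-0.3,17,0.1,0,1]
    - [0.2,16.5,-0.6,26,0.2,0,1]
    - [0.4,22,-0.9,35,0.4,0,1]
    - [0.5,27.8,-1.1,43.3,0.5,0,1]

```text
t: 27.22
tool_pos: [0.5463, 0.2321, 0.1483]
orientation: [0.35, 1.544, -0.353]
force: [1.2, -0.4, -0.8]
opening: 0.0559
```

Request:
jog_arm:
  targets:
    - [0,0,0,0,0,0,1]
    - [0,0,0,0,0,0,1]

```text
t: 27.48
tool_pos: [0.5454, 0.2318, 0.1469]
orientation: [0.347, 1.546, -0.352]
force: [-0.7, -0.3, -1.0]
opening: 0.0561
```

```bash
python3 - <<'E'
from h import *
go(.548,.2312,.0283,-25.35)
c=cam("wrist"); cv2.imwrite("pics/w14.png",c["frame"][:,:,::-1])
E
```

```text
pos [0.5454 0.2318 0.1469] yaw -25.5 open 0.0561 F [-0.7 -0.3 -1. ] t 27.48 
 d [11.86  0.1   0.29] r [-0.18 -0.15  0.22]
```

View pics/w14.png

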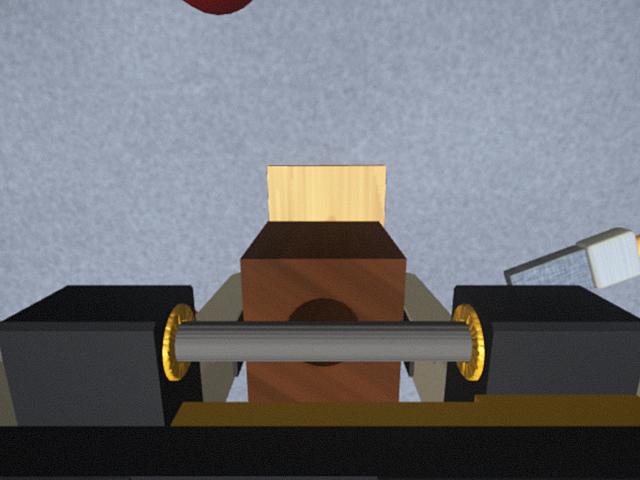

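Request:
jog_arm:
  targets:
    - [5,0.1,0.2,-0.2,-0.1,0.2,1]
    - [9,0.1,0.2,-0.2,-0.1,0.2,1]
    - [11.1,0.1,0.2,-0.2,-0.1,0.2,1]
    - [11.1,0.1,0.2,-0.2,-0.1,0.2,1]
    - [11.1,0.1,0.2,-0.2,-0.1,0.2,1]

```text
t: 28.15
tool_pos: [0.5494, 0.231, 0.0382]
orientation: [0.349, 1.541, -0.347]
force: [0.4, -0.1, -1.1]
opening: 0.0561
```

```bash
python3 - <<'E'
from h import *
go(.548,.2312,.0283,-25.35)
E
```

```text
pos [0.5494 0.231  0.0382] yaw -25.4 open 0.0561 F [ 0.4 -0.1 -1.1] t 28.15 
 d [ 0.99 -0.05 -0.14] r [-0.08  0.09 -0.11]
```

Request:
jog_arm:
  targets:
    - [0.5,0,-0.1,0,0.1,-0.1,1]
    - [0.7,0,-0.1,0,0.1,-0.1,1]
    - [0.85,0,-0.1,0,0.1,-0.1,1]
    - [0.95,0,-0.1,0,0.1,-0.1,1]
    - [1,0,-0.1,0,0.1,-0.1,1]

```text
t: 28.78
tool_pos: [0.5484, 0.2315, 0.0283]
orientation: [0.348, 1.543, -0.348]
force: [-1.6, -0.5, 2.7]
opening: 0.056
```

```bash
python3 - <<'E'
from h import *
go(.548,.2312,.0283,-25.35)
E
```

```text
pos [0.5484 0.2315 0.0283] yaw -25.4 open 0.0560 F [-1.6 -0.5  2.7] t 28.77 
 d [-0.   -0.05 -0.03] r [-0.07 -0.02 -0.01]
```

Request:
jog_arm:
  targets:
    - [0,0,0,0,0,0,0.5]
    - [0,0,0,0,0,0,0]
    - [0,0,0,0,0,0,0]
    - [0,0,0,0,0,0,0]

```text
t: 29.28
tool_pos: [0.5486, 0.2315, 0.0284]
orientation: [0.348, 1.543, -0.348]
force: [0.9, 0.2, -0.1]
opening: 0.0812
```

Request:
jog_arm:
  targets:
    - [-2,0,0,0,0,0,0]
    - [-8,0,0,0,0,0,0]
    - [-14,0,0,0,0,0,0]
    - [-18,0,0,0,0,0,0]
    - [-18,0,0,0,0,0,0]

```text
t: 29.9
tool_pos: [0.5514, 0.2324, 0.2155]
orientation: [0.352, 1.534, -0.343]
force: [-0.0, 0.4, 0.4]
opening: 0.0933
```

```bash
python3 - <<'E'
from h import *
c=cam("wrist"); cv2.imwrite("pics/w15.png",c["frame"][:,:,::-1]); check(c,300)
for n in ["scene","side"]: cv2.imwrite(f"pics/{n}15.png",cam(n)["frame"][:,:,::-1])
E
```

```text
pale (570, 201, 70, 42) [811.9  96.1] [19.7 72. ] 86.2
    circ [0.8118 0.0978] 0.0254
pale (270, 167, 98, 94) [548.2 231.3] [96.  96.2] 64.6
    circ [0.5476 0.2299] 0.0499
dark (287, 195, 65, 65) [548.6 231.3] [55.7 55. ] 64.5
    circ [0.5488 0.2317] 0.0314
dark (183, 0, 73, 35) [551.7 408. ] [22.5 53.9] 69.6
    circ [0.554  0.4141] 0.0188
```

View pics/w15.png

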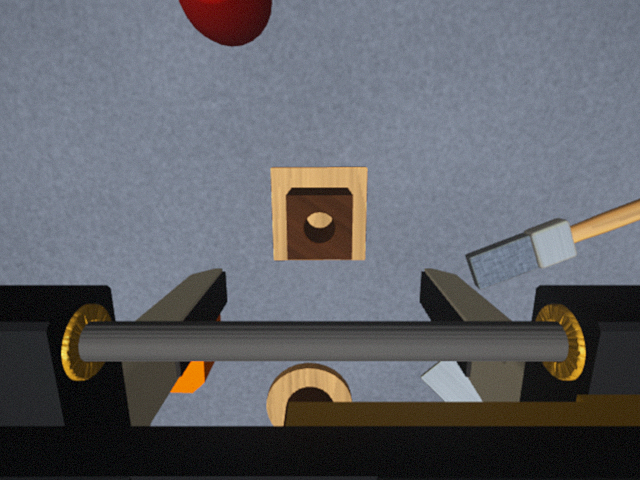

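View pics/side15.png

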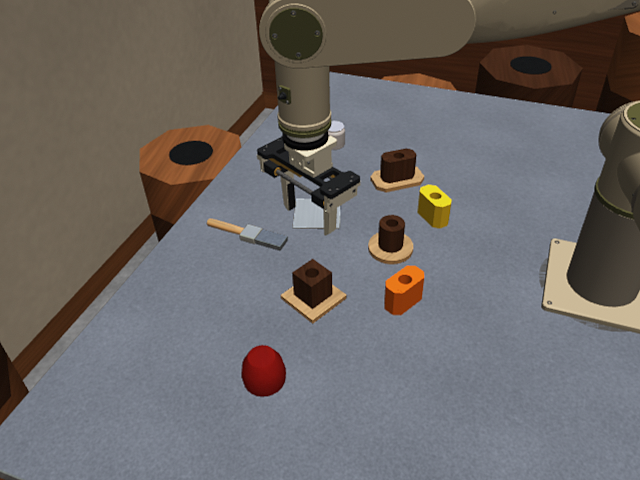

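View pics/scene15.png

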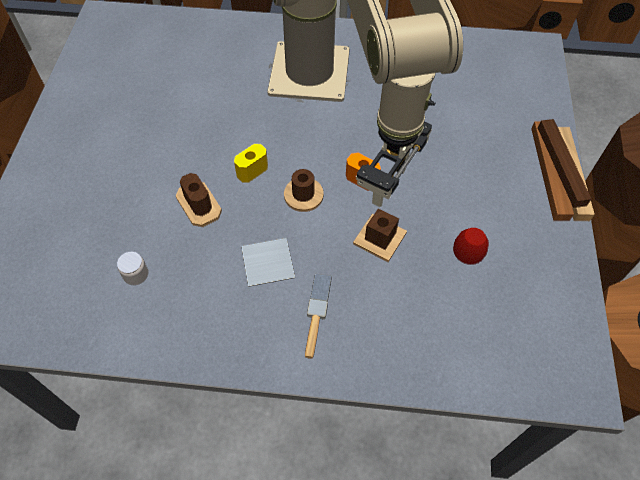

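All three moulds stand upright on their own plates: oblong (197,193), round (303,185) and square (381,230) in the scene view. The tin, former, brush, orange and yellow pieces are at their starting pixels. Handing in.

```bash
python3 - <<'E'
from plant import ticket
print(ticket.close_job())
E
```

```text
the job is handed in; nothing more can be done
None
```

All three moulds now stand upright on the plates of their own outline, and I handed the job in at about 30 s of the 118 s allowed. I parked the square mould on the steel sheet, then moved oblong to oblong plate, round to round plate and square to square plate.

My last wrist-camera checks gave these differences between each mould and its plate:

| Mould | Off centre | Angle from plate |
|---|---|---|
| Oblong | about 0.4 mm | about 0.1° |
| Round | 0.6–1.1 mm, depending on the fit | n/a |
| Square | about 0.4 mm | about 0.1° |

- **Setting down:** each mould was lowered until the plate or sheet carried its weight before I opened the fingers. The force readings I took stayed at or below about 6 N.
- **Bystanders:** in the final pictures the former, tin, brush and the orange and yellow look-alikes appear where they started. The gripper is clear of everything.
- **Disagreements:** early rough picks from the scene and side cameras differed by up to about 1 cm, so I worked from the wrist camera, whose plate and mould sizes matched the given ones to within 1–3 mm. The round mould gripped at 54.8 mm rather than its stated 56 mm, but it held upright and measured well after placing.

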